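Shut and latch the leaven chest

ROBOT

A 6-joint arm with a two-finger parallel gripper is mounted at the origin on the work surface. World frame = base frame: x ahead of the robot, y to its left, z up, the work surface at z = 0. Lengths are in mm, angles in rad, forces in N, time in s.
With the tool pointing down it reaches from about 275 to 750 mm from the base axis. Payload 10.2 kg.
Tool frame: the origin (TCP) lies on the front face of the gripper's body, between the roots of the fingers; the fingertips stand 73 mm ahead of it and the grasp point (between the pads) lies 54 mm ahead of it; z points along the fingers, y is the line along which they close (so a half turn about z gives the same grasp; the last joint's range is limited). The gripper opens to 85 mm and grips with 20 to 120 N. Pads are 22 mm wide; open, the fingers measure 114 mm over their backs; the gripper's body (76 mm by 85 mm) begins 54 mm behind the grasp point. The pads swing forward as they close: fully open they stand 13 mm farther back than shut.
Start: joints at [-1.458, 0.313, 1.498, -0, 1.331, -0.223], TCP at [172.988, -495.688, 303.894] pointing down, gripper open.
Joint ranges: [-2.94, 2.94], [-0.97, 2.17], [0.19, 2.56], [-1.23, 4.37], [0.02, 3.11], [-2.88, 2.88]. Speed limits (rad/s): [2.39, 2.39, 3.01, 3.14, 3.14, 3.14].

INTERFACE

Orientations are given as a unit quaternion [x, y, z, w].
In Python, from plant import arm gives the robot as it stands.
- The arm moves only by the tool step_arm, never from a script. Its arguments are lists of equal length, an entry for each row: "slide": the shift along the tool's x, y, z in cm, a list of three; "turn": the turn about the tool's z in rad; "claw": the gripper command: -1 is fully open, 1 is shut, values between are in proportion. In form: {"slide": [[tx, ty, tz], ...], "turn": [turn, ...], "claw": [claw, ...]}. A call has 1 to 20 rows; each row is the pose to reach, as a shift and turn from the pose commanded when the call began, along the tool's axes at that moment; what a row does not reach only later rows make up. A row lasts 1/10 s, in which the tool goes at most 50 mm and 8.59 degrees, less where a joint would pass 70% of its speed; a pose out of reach is approached as far as the arm can. A call with a gripper value outside its range is refused whole. The fingers move at their own pace and stop on an object; "squeeze" is the grip in N (left out, the last holds). Time passes only in rows, so rows that repeat a pose let the fingers close. It gives the time, the measured TCP pose, the force, the opening and the grip force at its end, in the units of the state.
- arm.read_state(): the state, without advancing time (a new reading comes with each control period).
- arm.grab_frame(name): name is "scene" or "top" or "wrist"; returns a dict with "image" (420x560x3 uint8, red, green, blue), "z_map" (420x560 float32, mm along the optical axis (not along the pixel's ray), 0 where there is no reading), "camera_matrix" (3x3 intrinsics, pixels), "dist" ([k1, k2, p1, p2, k3] as OpenCV has them; the pictures are not rectified), "T" (4x4, takes a point from camera to world coordinates). Camera axes: x right, y up, looking along -z (the intrinsics and any distortion apply to the point x, -y, -z); pixel columns grow to the right and rows downward; lengths in mm; the calibration is good to about 2 mm. A picture is of the moment at which its call begins.
- arm.sign_off(): hands the job in; it is judged then, once.
The state is a dict: "t": time; "joints": joint angles; "qd": joint speeds; "effort": joint torques, N m; "ee_pos": TCP position; "tool_rot": TCP orientation; "force": force on the tool from outside, world axes, zero at the start; "wrist_torque": the same for the moment, N m; "width": opening from 0.0 (shut) to 1.0 (fully open); "grasp_force": force on a finger pad.
Only numpy, scipy, OpenCV 4.12 (cv2) and the standard library are available. Lean on these libraries where they do the work, as an engineer would, in place of code of your own. Each camera call takes 0.05 s, during which the arm holds its last target. There are 200 camera calls.

TASK

The steel leaven chest has been left open: push its lid down onto the seal, swing the latch's wire bail up and over the keeper hook on the lid, then press the red-tipped lever down and in, past centre, until it clicks home behind its catch, flat against the chest, with the lid drawn down tight. Feel your way and do not force it: never press or squeeze the lid or the lever with more than 25 N, and leave the things around the chest where they are.

Things in the scene. Friction and masses are not known exactly. Their poses are not given: they have to be found in the camera images.
- chest: Fixed stainless box screwed to the table: 180 mm deep (its x), 260 mm wide (its y), rim 150 mm high. Origin on the table under its centre, z up. Its front, the plane x = -90 mm, faces its own -x, to the robot's right, and carries the latch at its middle (y = 0). All hinges and pins lie along its y: lid, lever and bail move in its x-z plane.
- lid (a joint): Lid angle, rad. 0 = lying on the uncompressed seal; grows as it opens upward; starts ajar at 0.35 to 0.7. It stays where it is left and shuts with 1 to 5 N on its front edge until it meets the springy rubber seal (then about 50 N per mm). Below 0 the seal is squeezed: -0.001 as it rests, about -0.017 with the latch closed.
- lid_hinge (a point): The lid's hinge axis, at chest (x, y, z) = (90, 0, 154) mm. The lid is a steel slab 28 mm thick, 180 x 260 mm, 0.5 to 0.7 kg; shut, its underside is 154 mm and its top 182 mm above the table, its front flush with the chest's front.
- lid_edge (a point): Point on the lid's top face, 20 mm behind the middle of its front edge, a place to push it down: 160 mm ahead of the hinge, 28 mm above the hinge's plane.
- keeper (a point): Keeper: a hook 24 mm wide at the middle of the lid's front, a ledge 12.5 mm out with its end turned up. This point is the centre of the bail's bar when seated: 6 mm out from the lid's front, 2.5 mm over the ledge; x towards the hinge, z up through the lid. Lid shut: at chest (-96, 0, 166.5) mm. The lip starts 2.5 mm farther out, is 4 mm thick and rises 4.5 mm above this point.
- pivot (a point): Centre of the lever's pin, at chest (x, y, z) = (-101, 0, 128.5) mm. The lever is a steel plate 24 mm wide, 3 mm thick, reaching 82 mm from this pin, its last 30 mm red. The pin is stiff (0.3 N m): the lever stays where it is left.
- lever (a joint): Lever angle, rad. 0 = home: hanging flat down before the chest, on its stop; pi/2 = straight out, level; starts at 1.65 to 1.95. With the bail hooked the load begins near 0.95 and peaks near 0.6 (5 to 10 N at the red end, more nearer the pin); dead centre is near 0.13. Past it the lever does not snap shut by itself: it has to be pressed on over the catch to its stop.
- lever_tip (a point): On the red end's outer (pushing) face, 70 mm from the pin; with the lever open this face looks up.
- catch (a joint): Safety catch: travel in m of a small sprung steel nose at the foot of the latch; 0 = up at rest, grows as it is pushed down (up to 3 mm). Over its last 5 mm the lever's end has to ride over it, 14 to 21 N at the red end; then the force drops and the nose clicks back up to 0 in front of the lever's end. Only then is the lever home.
- catch_nose (a point): Top of the catch's nose, at chest (x, y, z) = (-103.1, 0, 49) mm when up; 14 mm wide. The lever's end, when home, is 46.5 mm above the table, just behind it.
- bail_pin (a point): Cross pin of the bail, on the lever's midline 16 mm from the lever's pin. The bail is of 5 mm wire, 35 g: two legs, centres 37 mm apart, one on either side of the lever, joined by a straight bar whose centre is 49.5 mm from this pin.
- bail (a joint): Bail angle relative to the lever, rad: 0 = lying on the lever's upper face (the start), 0.08 rad off its midline; grows as it swings up and over to the lid. It swings freely. Once past upright towards the lid it falls against the lid's front above the keeper, behind the lip; as the lever goes down, its bar slides down into the crook.
- bail_bar (a point): Middle of the bail's bar. Its two domed ends stand out 4 mm beyond the legs, 50 mm apart over all: pinched by these ends from outside, the bar turns freely in the grip.
- scraper: Dough scraper lying in front of the chest: steel blade 85 x 130 mm with a wooden bar, 13 mm high. Bystander.
- brush: Brush lying flat. Bystander.
- bowl: Small blue bowl, 120 mm across, 50 mm high. Bystander.
- shaker: Aluminium flour shaker, 60 mm across, 100 mm high, beside the chest. Bystander.
- seed_jar: Amber seed jar with a red cap, 72 mm across, 110 mm high, beside the chest. Bystander.
- stamp: Wooden bread stamp, 64 mm across, 78 mm high. Bystander.
- scoop: Steel spoon lying flat. Bystander.

How it is judged:
By the outcome, as a careful person would: the job done as asked, in the order asked, and still so for the second after the job is handed in, with the robot touching nothing.
It also fails if it takes over 72 s, if anything falls off the work surface, if the arm or the gripper's body presses on something with over 40 N, if the wrist force passes 120 N, or if a joint passes its speed limit or range.

## Working session

There is one attempt and no reset: what is moved stays moved. The work goes in short steps, Python scripts to look and compute and a tool call to move; the robot and the scene stay as the last step left them, time stands still between calls to the robot, and variables do not carry over. Pictures are saved under pics/ and viewed, at most 10 in all, crops included, and the job is handed in when it is done.

Besides the shell and the picture viewer there is one more tool, called after "Emit:" as name([rows], argument=value, ...), one row to a line, values as JSON. step_arm: Moves the arm, as the interface text tells. Its arguments: {"type":"object","properties":{"slide":{"type":"array","items":{"type":"array","items":{"type":"number"}}},"turn":{"type":"array","items":{"type":"number"}},"claw":{"type":"array","items":{"type":"number"}},"squeeze":{"type":"number"}},"required":["slide","turn","claw"]}

```bash
ls; mkdir -p pics
python3 - <<'E'
from plant import arm
import numpy as np,cv2
ims=[]
for n in["scene","top"]:
    f=arm.grab_frame(n); np.savez(f"{n}0.npz",**f); ims.append(f["image"])
    print(n,f["camera_matrix"].round(1).tolist(),np.round(f["dist"],3),f["T"].round(3).tolist())
cv2.imwrite("pics/a.png",cv2.resize(ims[0][:,:,::-1],(800,600)))
cv2.imwrite("pics/b.png",cv2.resize(ims[1][:,:,::-1],(800,600)))
print(arm.read_state())
E
```

```text
pics
scene [[502.6, 0.0, 285.8], [0.0, 502.6, 211.3], [0.0, 0.0, 1.0]] [-0.174  0.     0.     0.     0.   ] [[0.585, -0.574, 0.572, 1175.596], [0.811, 0.43, -0.398, -501.418], [-0.018, 0.697, 0.717, 925.668], [0.0, 0.0, 0.0, 1.0]]
top [[447.8, 0.0, 277.8], [0.0, 447.8, 208.3], [0.0, 0.0, 1.0]] [-0.141  0.     0.     0.     0.   ] [[0.019, 0.992, -0.123, 443.668], [-1.0, 0.02, 0.009, -39.118], [0.012, 0.123, 0.992, 1179.443], [0.0, 0.0, 0.0, 1.0]]
{'t': 0.1, 'joints': array([-1.45842341e+00,  3.13379453e-01,  1.49835418e+00,  1.42152480e-05,
        1.33102397e+00, -2.23379479e-01]), 'qd': array([ 6.76244124e-04, -2.13728801e-03, -2.47787116e-03,  7.55135934e-05,
       -2.57641204e-04, -1.71453055e-03]), 'effort': array([ 3.14125726e-03, -4.12898505e+01, -2.60141873e+01, -1.34034763e-04,
        3.05221372e-03,  7.62376573e-06]), 'ee_pos': array([ 172.96062727, -495.53158266,  303.40233657]), 'tool_rot': array([ 9.85941969e-01,  1.67087084e-01,  3.92054495e-05, -5.81196824e-04]), 'force': array([-0.5702196 , -0.58903424, -0.37545186]), 'wrist_torque': array([ 0.01550432, -0.02441543,  0.05907839]), 'grasp_force': 0.0, 'width': 0.998203849241091}
```

View pics/a.png

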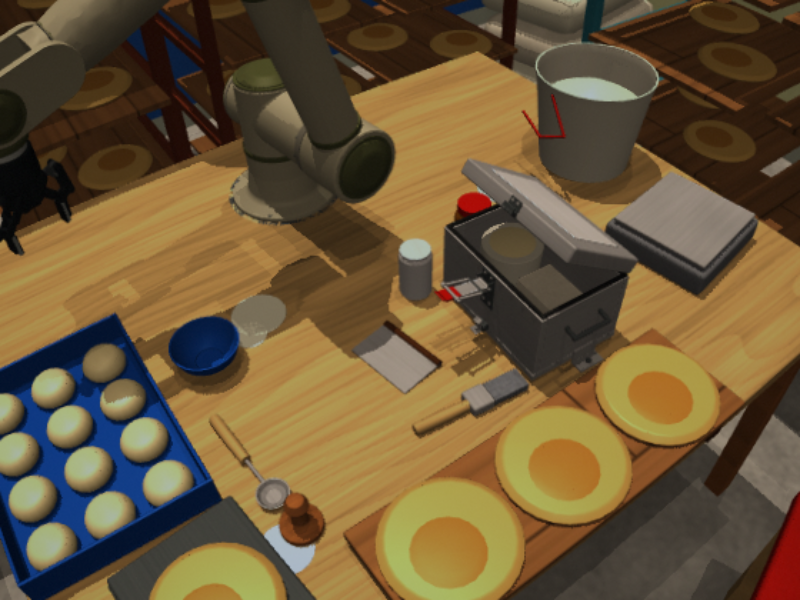

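View pics/b.png

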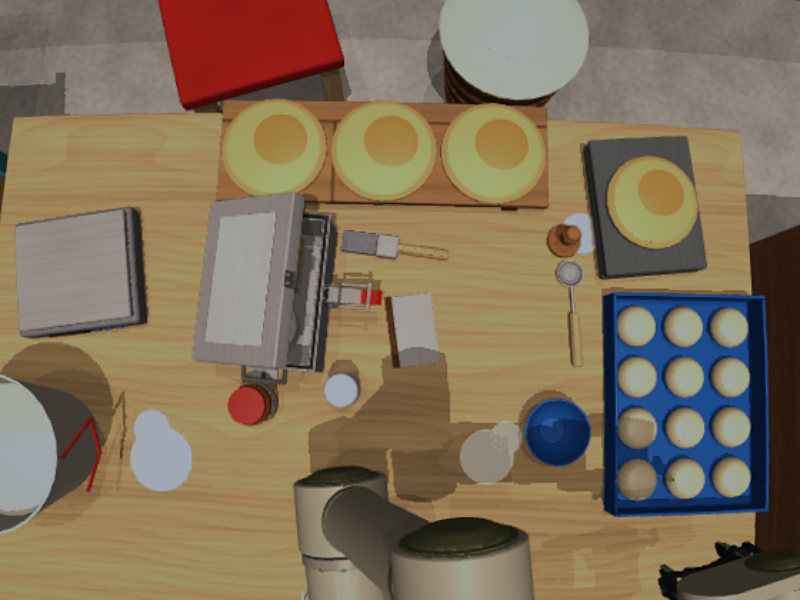

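The scene view shows the chest at (540,290), with the lid ajar and the red lever tip at (455,293). The top view has the front rim running from (334,213) to (323,371) and the red tip at (372,297). The chest's -x front faces world -y. Next I'll fit its faces from the depth maps.

```bash
cat > h.py <<'E'
import numpy as np,cv2
def cloud(f):
    h,w=f["z_map"].shape; u,v=np.meshgrid(np.arange(w),np.arange(h))
    p=cv2.undistortPoints(np.stack([u,v],-1).reshape(-1,1,2).astype(np.float64),f["camera_matrix"],f["dist"]).reshape(h,w,2)
    z=f["z_map"].astype(float); P=np.stack([p[...,0]*z,-p[...,1]*z,-z,np.ones_like(z)],-1)
    W=(P@f["T"].T)[...,:3]; W[z<=0]=np.nan; return W
def normals(W,k=2):
    du=np.roll(W,-k,1)-np.roll(W,k,1); dv=np.roll(W,-k,0)-np.roll(W,k,0)
    n=np.cross(du,dv); return n/np.linalg.norm(n,axis=-1,keepdims=True)
def plane(P):
    for i in range(4):
        c=np.median(P,0) if i==0 else P.mean(0); n=np.linalg.svd(P-c,full_matrices=False)[2][2]; d=(P-c)@n
        P=P[abs(d)<max(2*d.std(),1)]
    return n,P.mean(0),len(P),((P-P.mean(0))@n).std()
E
python3 - <<'E'
from h import *
F={n:dict(np.load(n+"0.npz")) for n in["scene","top"]}
for n,f in F.items():
    W=cloud(f);im=f["image"].astype(int);N=normals(W);N*=np.sign(N[...,2:]) 
    T=W[(abs(W[...,2])<15)&(W[...,0]>200)&(W[...,0]<700)&(abs(W[...,1])<400)]
    print(n,"table",plane(T))
    red=(im[...,0]>110)&(im[...,1]<60)&(im[...,2]<60)&(W[...,2]>80)&(W[...,2]<180)&(W[...,1]<110)
    print("red",red.sum(),np.nanmedian(W[red],0))
    box=(W[...,0]>250)&(W[...,0]<800)&(W[...,1]>-50)&(W[...,1]<400)
    m=box&(W[...,2]>190)&(abs(N[...,2])>.75)&(abs(N[...,2])<.96)
    print("lid",m.sum(),plane(W[m]))
    fr=box&(abs(N[...,1])>.9)&(W[...,2]>20)&(W[...,2]<140)
    if fr.sum()>50:print("front",plane(W[fr]))
    en=box&(abs(N[...,0])>.9)&(W[...,2]>20)&(W[...,2]<140)
    if en.sum()>50:print("end",plane(W[en]))
    b=W[box&(W[...,2]>140)&(W[...,2]<160)]
    print("rim",len(b),np.percentile(b,[1,5,50,95,99],axis=0).round(1).tolist())
E
```

```text
scene table (array([ 1.34980989e-04, -1.85562474e-03, -9.99998269e-01]), array([ 4.64804387e+02, -1.42176434e+02, -8.00643054e-02]), 25604, np.float64(1.5257317889291278))
red 86 [571.92170373 -11.12316589 142.94326566]
lid 1943 (array([0.03201697, 0.5283261 , 0.84843765]), array([599.76667897, 170.62881425, 238.34266524]), 1669, np.float64(1.086487694744821))
front (array([ 3.34703498e-04,  5.24071008e-02, -9.98625748e-01]), array([594.58345331,  94.45599468,  84.85523256]), 2525, np.float64(31.742515029845773))
end (array([-0.07840029,  0.41988421, -0.90418507]), array([643.4569442 , 131.2232466 ,  93.81025311]), 1626, np.float64(23.766515972802466))
rim 1641 [[284.7, -23.1, 140.2], [292.8, -8.6, 141.1], [589.7, 77.9, 149.0], [714.4, 219.5, 155.4], [717.6, 234.4, 157.4]]
top table (array([-1.14544871e-03, -4.61163541e-04,  9.99999238e-01]), array([422.60962156, -28.01942394,  -0.51326551]), 36435, np.float64(1.8158092845217693))
red 110 [572.75419041  -9.45575483 142.33181619]
lid 5143 (array([0.03475328, 0.52841823, 0.84827259]), array([582.68544008, 177.65953537, 235.92116948]), 4479, np.float64(1.1766039490487497))
front (array([-0.18919869, -0.8789455 , -0.43778838]), array([559.51103639, 103.89897069,  70.86266792]), 1010, np.float64(23.84010612152921))
end (array([-0.19923466, -0.09400823, -0.97543221]), array([627.11561422, 109.73321932,  72.05596875]), 605, np.float64(22.78676716260876))
rim 950 [[451.3, -21.0, 140.2], [455.6, -11.8, 141.4], [574.2, 78.3, 149.7], [703.7, 108.9, 155.6], [708.6, 122.6, 157.2]]
```

Run:
```python
from h import *
F={n:dict(np.load(n+"0.npz")) for n in["scene","top"]}
for n,f in F.items():
    W=cloud(f);N=normals(W,3);im=f["image"].astype(int)
    g=(np.ptp(im,-1)<30)
    for nm,ax in[("front",1),("end",0)]:
        m=g&(W[...,0]>420)&(W[...,0]<750)&(W[...,1]>30)&(W[...,1]<320)&(W[...,2]>20)&(W[...,2]<140)&(abs(N[...,ax])>.9)&(abs(N[...,2])<.25)
        P=W[m]
        if len(P)<50: continue
        h,e=np.histogram(P[:,ax],60); i=h.argmax(); P=P[abs(P[:,ax]-e[i])<12]
        for _ in range(5):
            A=np.c_[P[:,1-ax],np.ones(len(P))]; c=np.linalg.lstsq(A,P[:,ax],rcond=None)[0]; r=P[:,ax]-A@c; P=P[abs(r)<2.5*max(r.std(),.7)]
        print(n,nm,len(P),"slope",c[0],"off",c[1],r.std(),P.min(0),P.max(0))
    # lid: extents of top face along v and u
    u=np.array([.0635,.998,0]);v=np.array([-.998,.0635,0])
    nn=np.array([.0335,.5284,.8483]);
    c0=np.array([582.7,177.66,235.9]) if n=="top" else np.array([599.8,170.6,238.3])
    m=(abs((W-c0)@nn)<4)&(W[...,1]>60)&(W[...,2]>170)
    P=W[m]; s=np.cross(nn,v); print(n,"lid v",np.percentile(P@v,[.5,2,98,99.5]),"s",np.percentile(P@s,[.5,2,98,99.5]),"d",c0@nn)
    # rim front edge top
    m=(abs(W[...,2]-150)<4)&(W[...,0]>430)&(W[...,0]<730)&(W[...,1]>50)&(W[...,1]<110)
    P=W[m]; print(n,"rim u",np.percentile(P@u,[1,5,50,95]),"v",np.percentile(P@v,[1,5,95,99]))
```

```text
scene front 1515 slope -0.06224160285163082 off 106.02349529975396 0.9611865755059883 [476.40960827  59.67315091  20.01575081] [706.09496353  75.13757538 139.82014207]
scene end 1270 slope 0.06548683867265101 off 702.5838373737813 1.1261689289900907 [704.73056756  63.79032665  20.00676619] [718.30353628 240.20303991 139.99107171]
scene lid v [-701.40741568 -699.30912962 -452.13061322 -446.95198521] s [-157.95391849 -154.38122166   18.35326528   20.14957912] d 312.38823
scene rim u [104.29334248 105.79039149 110.93582879 138.93169217] v [-701.71049055 -699.57204994 -451.42380371 -444.88606278]
top front 386 slope -0.0630962543234805 off 110.55076766150128 0.705232189546985 [450.44966573  66.83915469  20.37552093] [687.90394557  81.52855414 139.81626592]
top end 98 slope 0.06550080177606632 off 692.9469510208768 0.5515920265740618 [697.73051289  79.59992767  20.25897245] [702.14967441 121.12374197 139.84679169]
top lid v [-700.73902786 -696.07827558 -449.9252633  -446.23253519] s [-161.99805959 -157.72435465   14.64027428   17.12476894] d 313.509964
top rim u [108.40423288 109.69517248 115.81067164 139.25214836] v [-702.0227229  -696.96049453 -448.13649244 -443.6183045 ]
```

The scene-camera fit is consistent: chest yaw is about 1.508, origin about (584,161), lid angle about 0.56 and lever about 1.76. I'll move above the latch for a closer wrist view.

Emit:
step_arm([
  [4, -2.7, -5],
  [8, -5.4, -10],
  [12, -8, -10],
  [16, -10.7, -10],
  [20, -13.4, -10],
  [24, -16, -10],
  [28, -18.7, -10],
  [32, -21.4, -10],
  [36, -24.1, -10],
  [40, -26.8, -10],
  [44, -29.5, -10],
  [48, -32.2, -10],
  [52, -34.8, -10],
  [55.8, -37.4, -10],
  [55.8, -37.4, -10],
  [55.8, -37.4, -10],
  [55.8, -37.4, -10],
  [55.8, -37.4, -10],
], turn=[-0.1, -0.2, -0.3, -0.4, -0.5, -0.6, -0.7, -0.8, -0.9, -1.0, -1.1, -1.17, -1.17, -1.17, -1.17, -1.17, -1.17, -1.17], claw=[-1, -1, -1, -1, -1, -1, -1, -1, -1, -1, -1, -1, -1, -1, -1, -1, -1, -1], squeeze=20)

```text
t: 1.9
ee_pos: [576.1, 40.1, 404.2]
tool_rot: [0.73, 0.683, 0.0, 0.0]
force: [0.1, 0.0, -0.4]
width: 0.998
grasp_force: 0.0
```

```bash
cat >> h.py <<'E'
U=np.array([.0633,.998,0]);V=np.array([-.998,.0633,0]);O=np.array([583.9,160.9,0])
def ch(p): d=np.asarray(p)-O; return np.stack([d@U,d@V,d[...,2]],-1)
def st(arm):
    from scipy.spatial.transform import Rotation as R
    s=arm.read_state(); r=R.from_quat(s["tool_rot"]).as_matrix()
    print("t",round(s["t"],2),"tcp chest",ch(s["ee_pos"]).round(1),"yaw",np.arctan2(r[1,0],r[0,0]).round(4),"zaxis",r[:,2].round(3),"F",s["force"].round(2),"w",round(s["width"],3),"g",round(s["grasp_force"],1))
E
python3 - <<'E'
from h import *
from plant import arm
st(arm)
f=arm.grab_frame("wrist");np.savez("w0.npz",**f);cv2.imwrite("pics/w0.png",f["image"][:,:,::-1])
print(f["T"].round(3).tolist(),f["camera_matrix"].round(1).tolist(),f["dist"])
W=cloud(f);C=ch(W);im=f["image"].astype(int)
red=(im[...,0]>100)&(im[...,1]<60)&(im[...,2]<60)&(C[...,2]>100)&(C[...,0]<-100)
print("red",red.sum(),np.nanmedian(C[red],0),np.nanpercentile(C[red],[2,98],axis=0))
E
```

```text
t 1.9 tcp chest [-1.210e+02  1.000e-01  4.042e+02] yaw 1.5041 zaxis [ 0. -0. -1.] F [ 0.1   0.01 -0.38] w 0.998 g 0.0
[[0.998, 0.063, 0.021, 582.815], [-0.066, 0.948, 0.311, 119.082], [-0.0, -0.312, 0.95, 473.453], [0.0, 0.0, 0.0, 1.0]] [[327.3, 0.0, 279.3], [0.0, 327.3, 213.5], [0.0, 0.0, 1.0]] [-0.00660345  0.          0.          0.          0.        ]
red 213 [-181.1241724     0.1910383   144.37044828] [[-186.30015802  -10.59655394  138.28935196]
 [-151.98951618   12.04265263  147.69060838]]
```

View pics/w0.png

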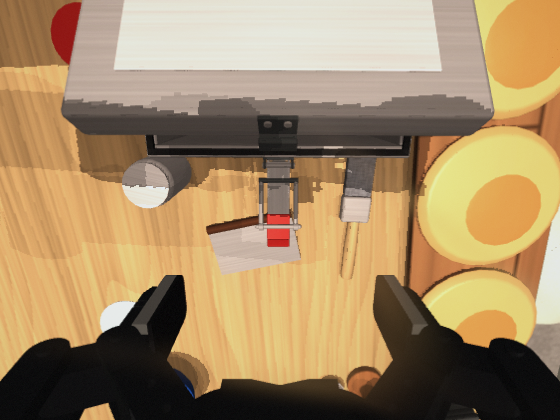

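The wrist view shows the bail bar at row 227 (cols 255–300), the red end at (278,235), and the front rim edge at about row 155. I'll cast rays for these.

```bash
cat >> h.py <<'E'
def ray(f,px,z):
    p=cv2.undistortPoints(np.array([[px]],float),f["camera_matrix"],f["dist"])[0,0]
    d=f["T"][:3,:3]@[p[0],-p[1],-1]; o=f["T"][:3,3]; return ch(o+d*(z-o[2])/d[2])
E
python3 - <<'E'
from h import *
f=dict(np.load("w0.npz"));im=f["image"];C=ch(cloud(f))
i2=im.astype(int)
red=((i2[...,0]>100)&(i2[...,1]<60)&(i2[...,2]<60)).astype(np.uint8); red[:190]=0;red[260:]=0;red[:,:240]=0;red[:,320:]=0
ys,xs=np.nonzero(red);print("red px",xs.min(),xs.max(),ys.min(),ys.max())
print("rim col z profile (col 200):")
for r in range(140,172,2): print(r,im[r,200],C[r,200].round(1))
for px in[(278,227),(255,227),(300,227)]: print(px,[ray(f,px,z).round(1) for z in(143,148)])
for z in (140,144,148):print("redend",ray(f,((xs.min()+xs.max())/2,ys.max()+.5),z).round(1))
print(C[215:250:3,278].round(1))
cv2.imwrite("pics/w0c.png",cv2.resize(im[140:260,200:360,::-1],(800,600),interpolation=cv2.INTER_NEAREST))
E
```

```text
red px 240 289 214 246
rim col z profile (col 200):
140 [61 54 50] [-77.2  86.6 102.9]
142 [63 55 51] [-77.4  82.1 122.6]
144 [65 58 53] [-77.4  77.5 142.4]
146 [99 88 82] [-78.6  76.2 148.7]
148 [39 34 33] [-80.3  75.7 151.3]
150 [18 15 15] [-81.9  75.3 153.5]
152 [16 13 13] [-83.7  75.2 154.6]
154 [19 16 14] [-85.8  75.7 153.4]
156 [85 75 70] [-88.3  76.9 149. ]
158 [134  96  60] [-112.5  113.1    0.3]
160 [136  98  61] [-115.8  113.9   -2.1]
162 [135  97  60] [-118.5  113.9   -1.2]
164 [136  99  62] [-121.2  113.8    0.2]
166 [135  97  60] [-124.3  114.2   -0.7]
168 [137  99  62] [-127.3  114.5   -1.2]
170 [137 100  62] [-130.3  114.9   -1.7]
(278, 227) [array([-165.5,    0.2,  143. ]), array([-163.7,    0.2,  148. ])]
(255, 227) [array([-165.5,   25. ,  143. ]), array([-163.6,   24.6,  148. ])]
(300, 227) [array([-165.6,  -23.5,  143. ]), array([-163.7,  -23.1,  148. ])]
redend [-189.7   15.3  140. ]
redend [-187.9   15.1  144. ]
redend [-186.1   14.9  148. ]
[[-1.539e+02  2.000e-01  1.371e+02]
 [-1.558e+02  2.000e-01  1.415e+02]
 [-1.595e+02  2.000e-01  1.406e+02]
 [-1.625e+02  2.000e-01  1.419e+02]
 [-1.649e+02  2.000e-01  1.446e+02]
 [-1.694e+02  3.000e-01  1.419e+02]
 [-1.727e+02  3.000e-01  1.424e+02]
 [-1.763e+02  3.000e-01  1.421e+02]
 [-1.793e+02  3.000e-01  1.436e+02]
 [-1.818e+02  3.000e-01  1.458e+02]
 [-1.845e+02  3.000e-01  1.479e+02]
 [-2.528e+02  1.100e+00  3.600e+00]]
```

View pics/w0c.png

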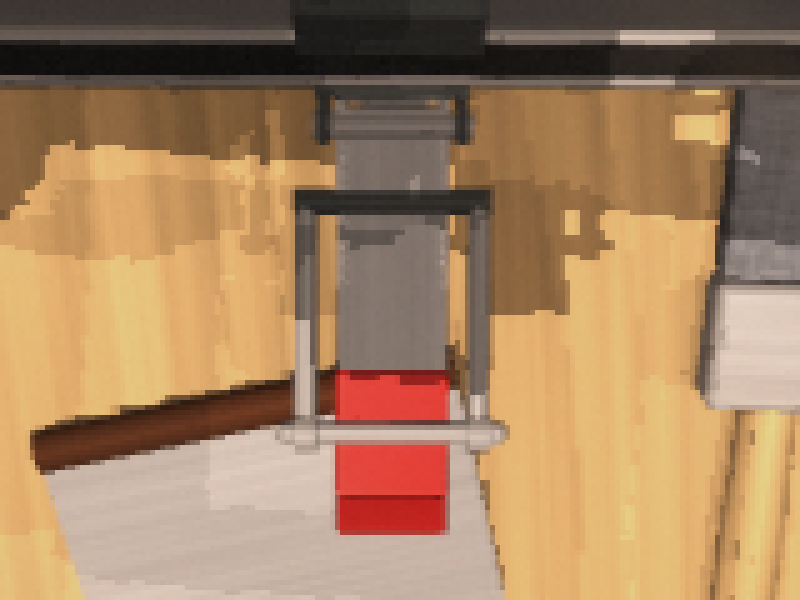

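The bar sits at about chest (-164.6, 0, 145), which matches lever ≈1.76. Now I'll shut the lid with closed fingers.

Emit:
step_arm([
  [4, 0, 0],
  [8.4, 0, 0],
  [8.4, 0, 3],
  [8.4, 0, 5.0],
  [8.4, 0, 5.0],
  [8.4, 0, 5.0],
  [8.4, 0, 5.0],
  [8.4, 0, 5.0],
  [8.4, 0, 5.0],
  [8.4, 0, 5.0],
], turn=[-0.003, -0.003, -0.003, -0.003, -0.003, -0.003, -0.003, -0.003, -0.003, -0.003], claw=[1, 1, 1, 1, 1, 1, 1, 1, 1, 1])

```text
t: 2.95
ee_pos: [582.1, 125.0, 354.3]
tool_rot: [0.729, 0.685, 0.0, 0.0]
force: [-0.0, -0.5, 0.5]
width: 0.001
grasp_force: 0.0
```

```bash
python3 -c "
from h import *
from plant import arm
st(arm)"
```

```text
t 2.95 tcp chest [-35.9  -0.5 354.3] yaw 1.5087 zaxis [ 0.001 -0.    -1.   ] F [-0.02 -0.49  0.51] w 0.001 g 0.0
```

Emit:
step_arm([
  [0, 0, 1.0],
  [0, 0, 1.8],
  [-0.1, 0, 2.6],
  [-0.6, 0, 3.3],
  [-1.05, 0, 3.9],
  [-1.5, 0, 4.6],
  [-1.9, 0, 5.3],
  [-2.2, 0, 6.0],
  [-2.5, 0, 6.8],
  [-2.8, 0, 7.6],
  [-3.05, 0, 8.3],
  [-3.15, 0, 8.7],
  [-3.2, 0, 9.0],
  [-3.25, 0, 9.2],
  [-3.25, 0, 9.3],
  [-3.25, 0, 9.3],
], turn=[0, 0, 0, 0, 0, 0, 0, 0, 0, 0, 0, 0, 0, 0, 0, 0], claw=[1, 1, 1, 1, 1, 1, 1, 1, 1, 1, 1, 1, 1, 1, 1, 1])

```text
t: 4.55
ee_pos: [580.1, 92.7, 260.8]
tool_rot: [0.729, 0.685, 0.0, 0.0]
force: [0.6, -0.9, -0.3]
width: 0.001
grasp_force: 0.0
```

Emit:
step_arm([
  [0, 0, 0.1],
  [0, 0, 0.2],
  [0, 0, 0.3],
  [0, 0, 0.38],
  [0, 0, 0.44],
  [0, 0, 0.44],
], turn=[0, 0, 0, 0, 0, 0], claw=[1, 1, 1, 1, 1, 1])

```text
t: 5.15
ee_pos: [580.0, 92.7, 256.4]
tool_rot: [0.729, 0.685, 0.0, -0.0]
force: [0.3, -0.2, 0.3]
width: 0.006
grasp_force: 0.3
```

```bash
python3 -c "
from h import *
from plant import arm
st(arm)"
```

```text
t 5.15 tcp chest [-68.3  -0.4 256.4] yaw 1.5088 zaxis [-0.  0. -1.] F [ 0.28 -0.16  0.32] w 0.006 g 0.3
```

Emit:
step_arm([
  [0, 0, 0.03],
  [0, 0, 0.06],
  [0, 0, 0.09],
  [0, 0, 0.12],
  [0, 0, 0.12],
], turn=[0, 0, 0, 0, 0], claw=[1, 1, 1, 1, 1])

```text
t: 5.65
ee_pos: [580.0, 92.7, 255.2]
tool_rot: [0.729, 0.685, -0.0, -0.0]
force: [0.1, -1.5, 0.7]
width: 0.0
grasp_force: 0.5
```

Emit:
step_arm([
  [0, 0, 0.02],
  [0, 0, 0.04],
  [0, 0, 0.06],
  [0, 0, 0.06],
], turn=[0, 0, 0, 0], claw=[1, 1, 1, 1])

```text
t: 6.05
ee_pos: [580.0, 92.7, 254.7]
tool_rot: [0.729, 0.685, 0.0, -0.0]
force: [0.3, -0.8, 2.1]
width: -0.001
grasp_force: 0.6
```

Emit:
step_arm([
  [0, 0, 0.015],
  [0, 0, 0.03],
  [0, 0, 0.03],
], turn=[0, 0, 0], claw=[1, 1, 1])

```text
t: 6.35
ee_pos: [580.0, 92.7, 254.6]
tool_rot: [0.729, 0.685, 0.0, 0.0]
force: [-1.7, -1.8, 3.3]
width: 0.001
grasp_force: 1.9
```

Emit:
step_arm([
  [0, 0, 0.015],
  [0, 0, 0.03],
  [0, 0, 0.03],
], turn=[0, 0, 0], claw=[1, 1, 1])

```text
t: 6.65
ee_pos: [580.0, 92.7, 254.5]
tool_rot: [0.729, 0.685, 0.0, 0.0]
force: [-1.4, -0.7, 5.7]
width: 0.001
grasp_force: 3.0
```

The lid is seated on the seal. Next I'll lift, open to about 65 mm and go down over the bail bar.

Emit:
step_arm([
  [0, 0, 0.02],
  [0, 0, 0.02],
  [0, 0, -1],
  [0, 0, -3],
  [-4, 0, -3],
  [-8, 0, -3],
  [-9.65, 0, -3],
  [-9.65, 0, -3],
  [-9.65, 0, -2],
  [-9.65, 0, -2],
  [-9.65, 0, -2],
  [-9.65, 0, -2],
  [-9.65, 0, -2],
  [-9.65, 0, -2],
  [-9.65, 0, -2],
], turn=[0, 0, 0, 0, 0, 0, 0, 0, 0, 0, 0, 0, 0, 0, 0], claw=[1, 1, 1, 1, -0.55, -0.55, -0.55, -0.55, -0.55, -0.55, -0.55, -0.55, -0.55, -0.55, -0.55])

```text
t: 8.15
ee_pos: [574.1, -3.6, 274.2]
tool_rot: [0.729, 0.685, 0.0, 0.0]
force: [-1.4, -0.5, 0.6]
width: 0.774
grasp_force: 0.0
```

Run:
```python
from h import *
from plant import arm
st(arm)
f=arm.grab_frame("wrist");np.savez("w1.npz",**f)
C=ch(cloud(f)); m=(abs(C[...,1])<110)&(C[...,2]>170)&(C[...,2]<200)&(C[...,0]>-85)&(C[...,0]<80)
P=C[m];c=np.linalg.lstsq(np.c_[P[:,0]-90,np.ones(len(P))],P[:,2],rcond=None)[0];print("lid",len(P),c)
cv2.imwrite("pics/w1.png",f["image"][:,:,::-1])
```

```text
t 8.15 tcp chest [-164.8   -0.6  274.2] yaw 1.5089 zaxis [ 0. -0. -1.] F [-1.43 -0.53  0.64] w 0.774 g 0.0
lid 51225 [4.70304280e-02 1.88827484e+02]
```

View pics/w1.png

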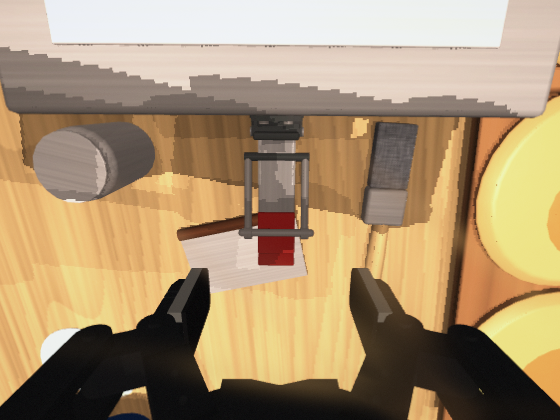

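The lid is shut. The bail bar is at (277,233), with the fingers straddling it at cols 209 and 351. I'll check the ray before descending.

Run:
```python
from h import *
f=dict(np.load("w1.npz"))
for px in[(238,233),(277,233),(314,233)]: print(ray(f,px,143).round(1),ray(f,px,147).round(1))
C=ch(cloud(f));print(C[228:240,250].round(1),C[228:240,302].round(1))
```

```text
[-164.8   25.1  143. ] [-163.2   24.6  147. ]
[-164.8   -0.5  143. ] [-163.2   -0.5  147. ]
[-164.7  -24.8  143. ] [-163.1  -24.4  147. ]
[[-160.6   17.   144.8]
 [-160.8   16.9  146. ]
 [-161.4   16.9  146.3]
 [-162.3   16.9  145.8]
 [-162.9   16.9  146. ]
 [-162.7   16.7  148.4]
 [-164.2   16.9  146.3]
 [-164.7   16.9  146.7]
 [-165.4   16.9  146.7]
 [-166.5   17.   145.7]
 [-168.    17.2  143.8]
 [-225.6   30.4    7.4]] [[-160.8  -16.8  144.2]
 [-161.3  -16.8  144.7]
 [-161.6  -16.7  145.8]
 [-162.   -16.7  146.4]
 [-163.   -16.7  145.6]
 [-163.5  -16.7  146.1]
 [-164.3  -16.8  145.8]
 [-164.8  -16.7  146.3]
 [-165.5  -16.7  146.4]
 [-166.8  -16.9  144.9]
 [-167.2  -16.8  145.7]
 [-229.1  -27.9   -1.5]]
```

Emit:
step_arm([
  [0, 0, 3],
  [0, 0, 5],
  [0, 0, 5],
  [0, 0, 5],
], turn=[0, 0, 0, 0], claw=[-0.55, -0.55, -0.55, -0.55])

```text
t: 8.6
ee_pos: [574.3, -3.7, 224.8]
tool_rot: [0.729, 0.685, 0.0, 0.0]
force: [0.5, -0.1, 1.4]
width: 0.777
grasp_force: 0.0
```

Emit:
step_arm([
  [0.05, 0, 1.1],
  [0.05, 0, 2.2],
  [0.05, 0, 2.2],
  [0.05, 0, 2.2],
  [0.05, 0, 2.2],
  [0.05, 0, 2.2],
  [0.05, 0, 2.2],
  [0.05, 0, 2.2],
  [0.05, 0, 2.2],
], turn=[0, 0, 0, 0, 0, 0, 0, 0, 0], claw=[-0.55, -0.55, -0.55, 0, 0, 0, 0, 0, 0], squeeze=20)

```text
t: 9.5
ee_pos: [573.0, -3.4, 202.3]
tool_rot: [0.729, 0.685, -0.002, -0.001]
force: [-8.9, -1.7, 3.1]
width: 0.549
grasp_force: 20.0
```

```bash
python3 -c "
from h import *
from plant import arm
st(arm)"
```

```text
t 9.5 tcp chest [-164.6    0.5  202.3] yaw 1.509 zaxis [-0.004 -0.001 -1.   ] F [-8.86 -1.72  3.12] w 0.549 g 20.0
```

The grip is on, with a slight sideways offset. I'll relieve that and start the arc.

Emit:
step_arm([
  [0, -0.1, 0],
  [0.1, -0.1, 0.0],
  [0.12, -0.1, -0.4],
  [0.28, -0.1, -0.78],
  [0.5, -0.1, -1.15],
  [0.72, -0.1, -1.53],
  [0.98, -0.1, -1.87],
  [1.27, -0.1, -2.19],
  [1.27, -0.1, -2.19],
], turn=[0, 0, 0, 0, 0, 0, 0, 0, 0], claw=[0, 0, 0, 0, 0, 0, 0, 0, 0])

```text
t: 10.4
ee_pos: [573.4, 9.8, 224.5]
tool_rot: [0.729, 0.685, -0.001, -0.0]
force: [-5.5, -2.4, 1.2]
width: 0.548
grasp_force: 20.7
```

Run:
```python
from h import *
from plant import arm
st(arm)
f=arm.grab_frame("wrist");np.savez("w2.npz",**f)
cv2.imwrite("pics/w2.png",f["image"][:,:,::-1])
```

```text
t 10.4 tcp chest [-151.4    1.   224.5] yaw 1.5093 zaxis [-0.002 -0.    -1.   ] F [-5.54 -2.42  1.22] w 0.548 g 20.7
```

View pics/w2.png

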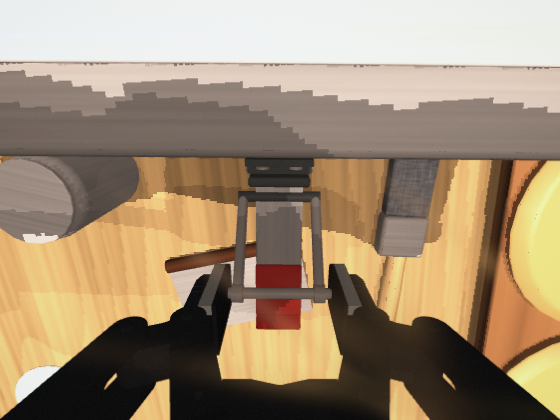

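The bar is held between the pads at (280,294) and raised off the lever. I'll continue the arc past upright.

Emit:
step_arm([
  [0.32, -0.1, -0.29],
  [0.66, -0.1, -0.55],
  [1.02, -0.1, -0.79],
  [1.41, -0.1, -0.99],
  [1.81, -0.1, -1.15],
  [2.22, -0.1, -1.28],
  [2.64, -0.1, -1.37],
  [3.07, -0.1, -1.43],
  [3.5, -0.1, -1.45],
  [3.93, -0.1, -1.43],
  [4.36, -0.1, -1.37],
  [4.36, -0.1, -1.37],
], turn=[0, 0, 0, 0, 0, 0, 0, 0, 0, 0, 0, 0], claw=[0, 0, 0, 0, 0, 0, 0, 0, 0, 0, 0, 0])

```text
t: 11.65
ee_pos: [575.7, 53.8, 237.7]
tool_rot: [0.728, 0.685, 0.0, 0.0]
force: [-0.6, -0.2, 4.3]
width: 0.547
grasp_force: 21.2
```

Run:
```python
from h import *
from plant import arm
st(arm)
f=arm.grab_frame("wrist");np.savez("w3.npz",**f)
cv2.imwrite("pics/w3.png",f["image"][:,:,::-1])
```

```text
t 11.65 tcp chest [-107.4    1.4  237.7] yaw 1.5094 zaxis [ 0.001  0.    -1.   ] F [-0.62 -0.2   4.35] w 0.547 g 21.2
```

View pics/w3.png

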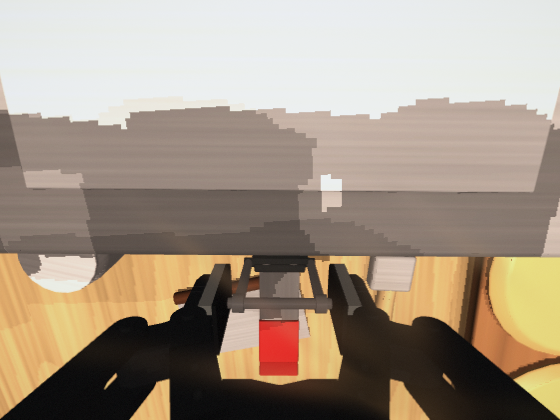

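The bar is at (280,303), about 9 mm past upright. I'll release it so it falls behind the lip, then rise and look.

Emit:
step_arm([
  [0.1, 0, 0.02],
  [0.1, 0, 0.02],
  [0.1, 0, 0.02],
  [0.1, 0, 0.02],
  [0.1, 0, 0.02],
  [0, 0, -2],
  [0, 0, -5],
  [-3, 0, -8],
  [-6, 0, -10],
  [-6, 0, -10],
], turn=[0, 0, 0, 0, 0, 0, 0, 0, 0, 0], claw=[0, -0.6, -0.6, -0.6, -0.6, -0.6, -0.6, -0.6, -0.6, -0.6])

```text
t: 12.7
ee_pos: [572.2, -9.5, 340.5]
tool_rot: [0.73, 0.684, 0.001, 0.002]
force: [-0.2, 0.6, -0.1]
width: 0.798
grasp_force: 0.0
```

Run:
```python
from h import *
from plant import arm
st(arm)
f=arm.grab_frame("wrist");np.savez("w4.npz",**f)
g=arm.grab_frame("scene");np.savez("s4.npz",**g)
a=cv2.resize(f["image"][120:270,180:380],(800,600))[:, :, ::-1]
b=cv2.resize(g["image"][150:250,290:423],(798,600),interpolation=cv2.INTER_CUBIC)[:,:,::-1]
cv2.imwrite("pics/w4.png",np.hstack([cv2.resize(a,(400,300)),cv2.resize(b,(400,300))]))
```

```text
t 12.7 tcp chest [-170.8    0.9  340.5] yaw 1.5056 zaxis [ 0.005 -0.002 -1.   ] F [-0.17  0.59 -0.06] w 0.798 g 0.0
```

View pics/w4.png

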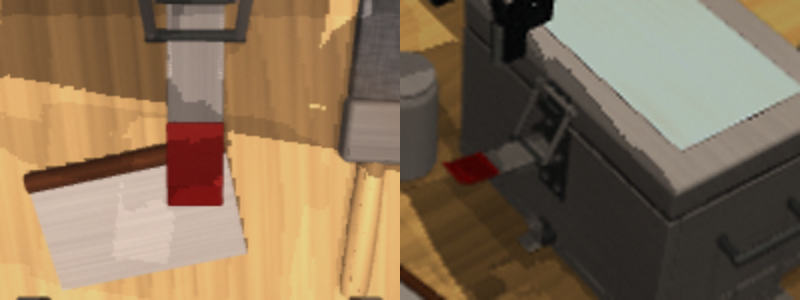

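The bail leans on the lid's front above the keeper: the scene crop has the bar at about (560,90), and the wrist crop shows the lever still out at (195,165). The gripper body would hit the lid if I pushed the lever with closed fingers. So I'll turn 90° and push with the back of a fully open finger, after measuring the finger shape and checking the neighbours.

Run:
```python
from h import *
f=dict(np.load("w0.npz"));W=cloud(f)
y=1.5041;tx=np.array([np.cos(y),np.sin(y),0]);ty=np.array([np.sin(y),-np.cos(y),0]);t0=np.array([576.1,40.1,404.2])
D=W-t0;T=np.stack([D@tx,D@ty,-D[...,2]],-1)
m=(T[...,2]<85)&(T[...,2]>-40)&(abs(T[...,0])<60)
for s in(1,-1):
    for z in range(-20,80,8):
        P=T[m&(T[...,2]>=z)&(T[...,2]<z+8)&(T[...,1]*s>20)]
        if len(P):print(s,z,len(P),"x",P[:,0].min().round(0),P[:,0].max().round(0),"|y|",abs(P[:,1]).min().round(1),abs(P[:,1]).max().round(1))
# neighbours
g=dict(np.load("scene0.npz"));C=ch(cloud(g));t=dict(np.load("top0.npz"));C2=ch(cloud(t))
for n,c in(("scene",C),("top",C2),("w0",ch(W))):
    m=(c[...,0]>-300)&(c[...,0]<-92)&(abs(c[...,1])<150)&(c[...,2]>40)
    if n=="w0": m&=(c[...,2]<130)
    P=c[m&(abs(c[...,1])>35)]
    if len(P):print(n,np.percentile(P,[1,50,99],axis=0).round(0).tolist())
```

```text
1 -20 1610 x 10.0 19.0 |y| 20.0 66.3
1 -12 3363 x 1.0 18.0 |y| 20.0 72.9
1 -4 2720 x -9.0 18.0 |y| 20.3 75.5
1 4 4654 x -13.0 14.0 |y| 36.7 76.4
1 12 1067 x -13.0 14.0 |y| 41.9 75.3
1 20 743 x -5.0 12.0 |y| 43.7 57.2
1 28 826 x -12.0 12.0 |y| 43.7 58.4
1 36 694 x -12.0 11.0 |y| 43.7 58.2
1 44 580 x -12.0 11.0 |y| 43.7 58.0
1 52 342 x -12.0 11.0 |y| 43.6 56.7
1 60 6 x -8.0 3.0 |y| 44.4 44.7
-1 -20 1323 x 10.0 19.0 |y| 20.0 63.4
-1 -12 3267 x 1.0 18.0 |y| 20.0 69.1
-1 -4 2777 x -9.0 18.0 |y| 24.5 72.5
-1 4 4594 x -13.0 14.0 |y| 35.2 73.5
-1 12 1077 x 5.0 14.0 |y| 38.5 72.6
-1 20 752 x -7.0 12.0 |y| 40.6 54.2
-1 28 815 x -12.0 11.0 |y| 40.6 55.4
-1 36 698 x -12.0 11.0 |y| 40.5 55.4
-1 44 593 x -12.0 11.0 |y| 40.6 54.8
-1 52 330 x -12.0 11.0 |y| 40.6 52.6
-1 60 7 x -7.0 7.0 |y| 41.3 41.6
scene [[-160.0, -124.0, 41.0], [-130.0, 131.0, 82.0], [-92.0, 150.0, 148.0]]
top [[-154.0, 128.0, 54.0], [-129.0, 141.0, 98.0], [-103.0, 150.0, 104.0]]
w0 [[-153.0, 126.0, 41.0], [-124.0, 136.0, 91.0], [-102.0, 150.0, 101.0]]
```

Run:
```python
from h import *
def tf(W,y,t0):
    tx=np.array([np.cos(y),np.sin(y),0]);ty=np.array([np.sin(y),-np.cos(y),0]);D=W-np.array(t0);return np.stack([D@tx,D@ty,-D[...,2]],-1)
g=dict(np.load("s4.npz"));T=tf(cloud(g),1.5056,[572.2,-9.5,340.5])
m=(abs(T[...,0])<70)&(abs(T[...,1])<90)
print("scene view of gripper")
for z in range(-150,76,10):
    P=T[m&(T[...,2]>=z)&(T[...,2]<z+10)]
    if len(P)>3:print(z,len(P),"x",np.percentile(P[:,0],[3,97]).round(0),"y",np.percentile(P[:,1],[3,97]).round(0))
T=tf(cloud(dict(np.load("w0.npz"))),1.5041,[576.1,40.1,404.2])
m=(T[...,2]<85)&(T[...,2]>-60)&(abs(T[...,0])<60)
print("wrist: body, |y|<30")
for z in range(-60,10,6):
    P=T[m&(T[...,2]>=z)&(T[...,2]<z+6)&(abs(T[...,1])<36)]
    if len(P)>3:print(z,len(P),"x",np.percentile(P[:,0],[3,97]).round(0),"y",np.percentile(P[:,1],[3,97]).round(0))
print("knuckle by z: |y| max, x range of points with |y|>58")
for z in range(-24,30,4):
    P=T[m&(T[...,2]>=z)&(T[...,2]<z+4)&(T[...,1]>58)]
    if len(P)>3:print(z,len(P),"ymax",P[:,1].max().round(1),"x",np.percentile(P[:,0],[1,99]).round(1))
C=ch(cloud(dict(np.load("scene0.npz"))))
m=(C[...,0]<-93)&(C[...,0]>-125)&(abs(C[...,1])<30)&(C[...,2]>20)
print("latch parts (scene)")
for z in range(20,150,8):
    P=C[m&(C[...,2]>=z)&(C[...,2]<z+8)]
    if len(P):print(z,len(P),"xmin",P[:,0].min().round(0),"y",P[:,1].min().round(0),P[:,1].max().round(0))
```

```text
scene view of gripper
-150 235 x [-62.  40.] y [-71.  38.]
-140 301 x [-58.  28.] y [-4. 39.]
-130 218 x [-38.  24.] y [-3. 39.]
-120 137 x [-39.  24.] y [-10.  39.]
-110 143 x [-31.  25.] y [-12.  33.]
-100 300 x [-37.  25.] y [-14.  36.]
-90 206 x [-37.  19.] y [-7. 37.]
-80 186 x [-38.  21.] y [-9. 38.]
-70 174 x [-37.  21.] y [-7. 38.]
-60 114 x [-36.  17.] y [-3. 38.]
-50 67 x [-11.   9.] y [16. 39.]
-40 272 x [-18.  10.] y [-61.  68.]
-30 200 x [-20.  10.] y [-60.  68.]
-20 169 x [-18.   9.] y [-63.  68.]
-10 192 x [-17.  11.] y [-64.  66.]
0 153 x [-17.  10.] y [-65.  66.]
10 150 x [-13.   9.] y [-61.  66.]
20 70 x [-14.   9.] y [-55.  48.]
30 84 x [-12.  10.] y [-39.  47.]
40 87 x [-12.   9.] y [-38.  48.]
50 84 x [-12.  11.] y [-37.  49.]
60 43 x [-11.   9.] y [-39.  44.]
wrist: body, |y|<30
-24 183 x [17. 20.] y [-24.  22.]
-18 3391 x [11. 18.] y [-31.  34.]
-12 5612 x [10. 17.] y [-34.  34.]
-6 3282 x [ 9. 17.] y [-34.  35.]
0 360 x [ 8. 17.] y [-34.  35.]
6 10 x [11. 12.] y [-36. -35.]
knuckle by z: |y| max, x range of points with |y|>58
-16 147 ymax 66.3 x [10.2 13. ]
-12 605 ymax 69.8 x [ 6.4 12.5]
-8 685 ymax 72.9 x [ 6.8 12.6]
-4 718 ymax 75.5 x [ 7.1 12.5]
0 1104 ymax 75.2 x [-8.5 12.5]
4 2082 ymax 75.8 x [-10.8  13.5]
8 604 ymax 76.4 x [-11.9  13.7]
12 330 ymax 75.3 x [ 5.5 12.2]
16 68 ymax 67.4 x [5.4 7.4]
latch parts (scene)
20 40 xmin -118.0 y -10.0 10.0
28 29 xmin -113.0 y -13.0 11.0
36 8 xmin -112.0 y -7.0 7.0
44 22 xmin -113.0 y -9.0 9.0
52 1 xmin -93.0 y -7.0 -7.0
60 2 xmin -94.0 y 5.0 15.0
68 1 xmin -95.0 y -12.0 -12.0
76 11 xmin -95.0 y -14.0 15.0
84 8 xmin -96.0 y -13.0 10.0
92 9 xmin -94.0 y -15.0 5.0
100 6 xmin -95.0 y -13.0 2.0
108 3 xmin -99.0 y -17.0 -12.0
116 11 xmin -109.0 y -16.0 3.0
124 96 xmin -124.0 y -19.0 19.0
132 67 xmin -125.0 y -19.0 21.0
140 15 xmin -105.0 y -27.0 10.0
148 4 xmin -94.0 y -9.0 11.0
```

Useful result: the finger's outer knuckle sticks out about 75 mm from the axis at TCP height, about 17 mm beyond the finger back. With the tool's y along chest x, I can push the red end with the knuckle for the whole stroke while the body stays clear. Before that I'll check low obstacles (scraper, catch foot) and joint 6.

Run:
```python
from h import *
from plant import arm
print(arm.read_state()["joints"].round(3))
for n in("scene0","s4"):
    C=ch(cloud(dict(np.load(n+".npz"))))
    m=(C[...,0]<-95)&(C[...,0]>-130)&(abs(C[...,1])<25)&(C[...,2]>8)&(C[...,2]<56)
    P=C[m];print(n)
    for z in range(8,56,6):
        Q=P[(P[:,2]>=z)&(P[:,2]<z+6)]
        if len(Q)>2:print(z,len(Q),np.percentile(Q[:,0],[0,10,50]).round(1),"y",Q[:,1].min().round(0),Q[:,1].max().round(0))
f=dict(np.load("w0.npz"));C=ch(cloud(f))
m=(C[...,0]<-110)&(C[...,0]>-270)&(abs(C[...,1])<18)&(C[...,2]<60)&(C[...,2]>-10)
P=C[m]
for x in range(-270,-110,10):
    Q=P[(P[:,0]>=x)&(P[:,0]<x+10)]
    if len(Q)>2:print(x,len(Q),np.percentile(Q[:,2],[5,50,95,99]).round(1))
C=ch(cloud(dict(np.load("top0.npz"))));im=np.load("top0.npz")["image"].astype(int)
m=(im[...,0]<110)&(im[...,0]-im[...,2]>25)&(C[...,0]<-120)&(C[...,0]>-260)&(abs(C[...,1])<90)&(C[...,2]>5)&(C[...,2]<25)
Q=C[m];print("bar",len(Q),np.percentile(Q,[3,50,97],axis=0).round(0))
```

```text
[-0.217  0.397  1.292  0.     1.452 -0.154]
scene0
20 30 [-117.6 -114.4 -109.1] y -9.0 10.0
26 19 [-118.5 -117.7 -106.6] y -13.0 8.0
32 16 [-107.8 -106.7 -100.8] y -13.0 1.0
38 4 [-112.  -112.  -110.7] y -5.0 7.0
44 20 [-113.3 -113.2 -108.7] y -7.0 9.0
s4
20 31 [-116.9 -115.7 -109.3] y -10.0 10.0
26 22 [-114.  -113.5 -104.5] y -11.0 8.0
32 12 [-106.5 -106.4 -100. ] y -10.0 3.0
38 6 [-110.9 -110.2 -108.5] y -5.0 6.0
44 19 [-113.9 -112.9 -106.9] y -6.0 10.0
-270 125 [2.1 3.4 4.8 5.6]
-260 133 [2.6 4.1 5.5 5.8]
-250 8 [2.9 3.7 5.8 6.2]
-240 5 [4.6 4.8 6.  6.1]
-230 7 [5.1 6.  7.  7.1]
-210 5 [6.6 7.  8.4 8.4]
-200 11 [-1.1  9.8 12.9 12.9]
-190 6 [-1.4 -0.3  0.3  0.3]
-180 6 [-2.  -0.2  0.5  0.6]
-170 7 [-1.  -0.4  1.1  1.3]
-160 7 [-2.3 -1.  -0.4 -0.3]
-140 7 [-1.3 -0.5  0.8  0.9]
-120 11 [-1.   0.  25.5 25.5]
bar 173 [[-216.  -15.    7.]
 [-203.   37.   11.]
 [-191.   86.   16.]]
```

The catch foot reaches about -115 and the finger will stop at about -120, so it clears. The far finger stays at x ≤ -220, above the scraper blade (≤7 mm high), if the tip is ≥ 9.5 mm (TCP z ≥ 70). I'll turn 90°, open fully and take up the start position.

Emit:
step_arm([
  [-2, 0, 0],
  [-5, 0, 0],
  [-7.4, 0.1, 0],
  [-7.4, 0.1, 0],
  [-7.4, 0.1, 2],
  [-7.4, 0.1, 4],
  [-7.4, 0.1, 6],
  [-7.4, 0.1, 8],
  [-7.4, 0.1, 10],
  [-7.4, 0.1, 12],
  [-7.4, 0.1, 14],
  [-7.4, 0.1, 16],
  [-7.4, 0.1, 16],
  [-7.4, 0.1, 16],
], turn=[0.14, 0.28, 0.42, 0.56, 0.7, 0.84, 0.98, 1.12, 1.26, 1.4, 1.54, 1.57, 1.57, 1.57], claw=[-1, -1, -1, -1, -1, -1, -1, -1, -1, -1, -1, -1, -1, -1])

```text
t: 14.2
ee_pos: [568.3, -79.9, 177.6]
tool_rot: [1.0, -0.03, -0.0, -0.0]
force: [0.3, -0.5, 0.7]
width: 0.999
grasp_force: 0.0
```

Run:
```python
from h import *
from plant import arm
st(arm)
s=arm.read_state();x,y,z=ch(s["ee_pos"])
for a in[1.76,1.6,1.45,1.3,1.15,1.0,.9,.8,.7,.6,.5,.4,.3,.2,.15,.1,.05,0]:
    k=min(1,a/.6); r=70+4*k; cy=75.5-3.5*k; cz=11+2*k
    px=-101-r*np.sin(a)-1.5*np.cos(a); pz=128.5-r*np.cos(a)+1.5*np.sin(a)
    X=px-cy;Z=pz+cz; print(a,round(X,1),round(Z,1),"slide y,z cm",round(-(X-x)/10,2),round((z-Z)/10,2))
```

```text
t 14.2 tcp chest [-241.3    0.4  177.6] yaw -0.0593 zaxis [-0.001  0.    -1.   ] F [ 0.31 -0.46  0.74] w 0.999 g 0.0
1.76 -245.4 156.9 slide y,z cm 0.41 2.07
1.6 -246.9 145.2 slide y,z cm 0.56 3.24
1.45 -246.6 134.1 slide y,z cm 0.53 4.35
1.3 -244.7 123.2 slide y,z cm 0.34 5.44
1.15 -241.2 112.6 slide y,z cm -0.02 6.49
1.0 -236.1 102.8 slide y,z cm -0.53 7.48
0.9 -231.9 96.7 slide y,z cm -0.94 8.09
0.8 -227.1 91.0 slide y,z cm -1.42 8.65
0.7 -221.8 85.9 slide y,z cm -1.95 9.17
0.6 -216.0 81.3 slide y,z cm -2.53 9.63
0.5 -210.1 77.5 slide y,z cm -3.13 10.0
0.4 -203.8 74.5 slide y,z cm -3.75 10.31
0.3 -197.5 72.2 slide y,z cm -4.39 10.54
0.2 -191.0 70.6 slide y,z cm -5.04 10.7
0.15 -187.7 70.0 slide y,z cm -5.36 10.75
0.1 -184.5 69.7 slide y,z cm -5.69 10.79
0.05 -181.2 69.5 slide y,z cm -6.01 10.81
0 -178.0 69.5 slide y,z cm -6.33 10.81
```

Emit:
step_arm([
  [0, 0.4, 0],
  [0, 0.5, 0.8],
  [0, 0.5, 1.6],
  [0, 0.5, 2.1],
  [0, 0.5, 2.5],
  [0, 0.55, 2.9],
  [0, 0.56, 3.25],
  [0, 0.56, 3.6],
  [0, 0.55, 4.0],
  [0, 0.53, 4.35],
  [0, 0.47, 4.7],
  [0, 0.4, 5.1],
  [0, 0.34, 5.45],
  [0, 0.34, 5.45],
], turn=[0, 0, 0, 0, 0, 0, 0, 0, 0, 0, 0, 0, 0, 0], claw=[-1, -1, -1, -1, -1, -1, -1, -1, -1, -1, -1, -1, -1, -1])

```text
t: 15.6
ee_pos: [568.0, -83.6, 122.6]
tool_rot: [1.0, -0.031, -0.0, -0.0]
force: [0.3, -0.1, -0.3]
width: 0.999
grasp_force: 0.0
```

Run:
```python
from h import *
from plant import arm
st(arm)
g=arm.grab_frame("scene");np.savez("s5.npz",**g)
w=arm.grab_frame("wrist")
b=cv2.resize(g["image"][150:250,270:403],(400,300),interpolation=cv2.INTER_CUBIC)
cv2.imwrite("pics/s5.png",np.hstack([b,cv2.resize(w["image"],(400,300))])[:,:,::-1])
```

```text
t 15.6 tcp chest [-245.     0.4  122.6] yaw -0.0612 zaxis [-0.001  0.001 -1.   ] F [ 0.33 -0.11 -0.28] w 0.999 g 0.0
```

View pics/s5.png

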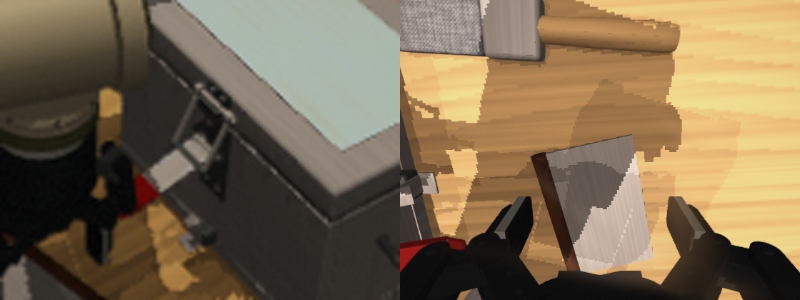

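Run:
```python
from h import *
for n in("scene0","s4","s5"):
    f=dict(np.load(n+".npz"));C=ch(cloud(f));i=f["image"].astype(int)
    m=(i[...,0]>70)&(i[...,1]<.45*i[...,0])&(i[...,2]<.45*i[...,0])&(C[...,0]<-120)&(C[...,0]>-200)&(abs(C[...,1])<20)&(C[...,2]>40)
    Q=C[m];print(n,len(Q),np.percentile(Q,[5,50,95],axis=0).round(1).tolist())
```

```text
scene0 92 [[-186.0, -9.6, 138.7], [-173.0, 0.3, 142.9], [-153.4, 11.9, 147.4]]
s4 41 [[-187.7, -10.1, 138.5], [-180.0, 0.4, 143.7], [-154.3, 11.1, 147.7]]
s5 54 [[-166.8, -10.4, 108.9], [-158.3, -2.3, 113.2], [-153.2, 9.6, 116.3]]
```

The lever follows, now at about 1.31. I'll continue to about 0.9.

Emit:
step_arm([
  [0, -0.1, 0.35],
  [0, -0.22, 0.7],
  [0, -0.36, 1.04],
  [0, -0.52, 1.38],
  [0, -0.69, 1.7],
  [0, -0.87, 2.03],
  [0, -1.0, 2.23],
  [0, -1.14, 2.44],
  [0, -1.28, 2.64],
  [0, -1.28, 2.64],
], turn=[0, 0, 0, 0, 0, 0, 0, 0, 0, 0], claw=[-1, -1, -1, -1, -1, -1, -1, -1, -1, -1])

```text
t: 16.7
ee_pos: [569.0, -71.1, 96.9]
tool_rot: [1.0, -0.031, 0.0, 0.0]
force: [-0.1, 0.4, 3.9]
width: 1.0
grasp_force: 1.7
```

Emit:
step_arm([
  [0, -0.15, 0.19],
  [0, -0.31, 0.38],
  [0, -0.48, 0.56],
  [0, -0.65, 0.74],
  [0, -0.83, 0.91],
  [0, -1.01, 1.08],
  [0, -1.2, 1.24],
  [0, -1.4, 1.4],
  [0, -1.59, 1.54],
  [0, -1.59, 1.54],
], turn=[0, 0, 0, 0, 0, 0, 0, 0, 0, 0], claw=[-1, -1, -1, -1, -1, -1, -1, -1, -1, -1])

```text
t: 17.7
ee_pos: [570.1, -55.8, 81.6]
tool_rot: [1.0, -0.031, 0.001, 0.0]
force: [-0.6, -2.8, 5.8]
width: 1.003
grasp_force: 2.6
```

Run:
```python
from h import *
from plant import arm
st(arm)
g=arm.grab_frame("scene");np.savez("s6.npz",**g)
b=cv2.resize(g["image"][150:250,290:423],(798,600),interpolation=cv2.INTER_CUBIC)
cv2.imwrite("pics/s6.png",b[:,:,::-1])
```

```text
t 17.7 tcp chest [-217.2    0.    81.6] yaw -0.0614 zaxis [ 0.001 -0.001 -1.   ] F [-0.58 -2.78  5.79] w 1.003 g 2.6
```

View pics/s6.png

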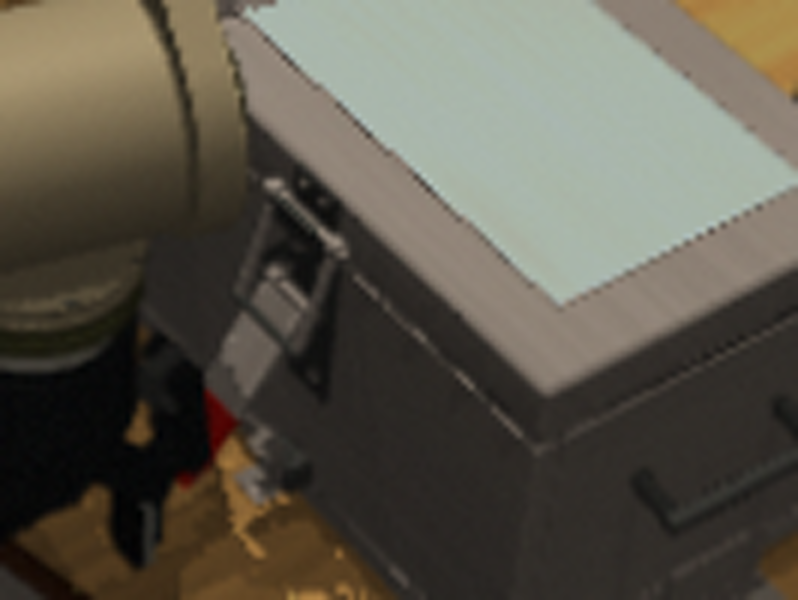

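The bail bar is hooked in the keeper at (300,220) and the load is building as expected at about 6 N. Continuing.

Emit:
step_arm([
  [0, -0.2, 0.13],
  [0, -0.4, 0.25],
  [0, -0.6, 0.37],
  [0, -0.8, 0.48],
  [0, -1.0, 0.58],
  [0, -1.22, 0.68],
  [0, -1.43, 0.76],
  [0, -1.64, 0.84],
  [0, -1.86, 0.91],
  [0, -1.86, 0.91],
], turn=[0, 0, 0, 0, 0, 0, 0, 0, 0, 0], claw=[-1, -1, -1, -1, -1, -1, -1, -1, -1, -1])

```text
t: 18.75
ee_pos: [571.1, -37.4, 72.0]
tool_rot: [1.0, -0.031, 0.0, 0.001]
force: [0.8, -5.6, 1.3]
width: 0.998
grasp_force: 0.6
```

Emit:
step_arm([
  [0, -0.16, 0.04],
  [0, -0.32, 0.08],
  [0, -0.48, 0.12],
  [0, -0.65, 0.16],
  [0, -0.81, 0.18],
  [0, -0.97, 0.2],
  [0, -1.1, 0.21],
  [0, -1.2, 0.22],
  [0, -1.2, 0.22],
], turn=[0, 0, 0, 0, 0, 0, 0, 0, 0], claw=[-1, -1, -1, -1, -1, -1, -1, -1, -1])

```text
t: 19.65
ee_pos: [571.5, -25.0, 69.6]
tool_rot: [1.0, -0.031, -0.0, 0.0]
force: [-0.0, -4.1, -1.0]
width: 0.999
grasp_force: 0.0
```

```bash
python3 -c "
from h import *
from plant import arm
st(arm)"
```

```text
t 19.65 tcp chest [-186.3    0.7   69.6] yaw -0.0611 zaxis [-0.001 -0.    -1.   ] F [-0.   -4.12 -1.  ] w 0.999 g 0.0
```

Now small steps toward the catch, watching the force.

Emit:
step_arm([
  [0, -0.08, 0],
  [0, -0.16, 0],
  [0, -0.24, 0],
  [0, -0.3, 0],
  [0, -0.3, 0],
], turn=[0, 0, 0, 0, 0], claw=[-1, -1, -1, -1, -1])

```text
t: 20.15
ee_pos: [571.9, -21.7, 70.1]
tool_rot: [1.0, -0.031, 0.0, -0.0]
force: [-0.0, -3.2, -0.2]
width: 0.997
grasp_force: 0.0
```

Emit:
step_arm([
  [0, -0.05, 0],
  [0, -0.1, 0],
  [0, -0.15, 0],
  [0, -0.2, 0],
  [0, -0.2, 0],
], turn=[0, 0, 0, 0, 0], claw=[-1, -1, -1, -1, -1])

```text
t: 20.65
ee_pos: [572.0, -19.7, 70.1]
tool_rot: [1.0, -0.031, 0.0, -0.0]
force: [0.4, -2.4, -0.6]
width: 1.0
grasp_force: 0.0
```

Emit:
step_arm([
  [0, -0.04, 0],
  [0, -0.08, 0],
  [0, -0.12, 0],
  [0, -0.12, 0],
], turn=[0, 0, 0, 0], claw=[-1, -1, -1, -1])

```text
t: 21.05
ee_pos: [572.1, -19.0, 70.1]
tool_rot: [1.0, -0.031, -0.0, 0.0]
force: [-0.2, -5.7, -1.6]
width: 1.0
grasp_force: 0.0
```

Emit:
step_arm([
  [0, -0.04, 0],
  [0, -0.08, 0],
  [0, -0.08, 0],
], turn=[0, 0, 0], claw=[-1, -1, -1])

```text
t: 21.35
ee_pos: [572.1, -18.6, 70.1]
tool_rot: [1.0, -0.031, -0.0, 0.001]
force: [-0.6, -9.7, -1.6]
width: 0.997
grasp_force: 0.0
```

Emit:
step_arm([
  [0, -0.04, 0],
  [0, -0.08, 0],
  [0, -0.08, 0],
], turn=[0, 0, 0], claw=[-1, -1, -1])

```text
t: 21.65
ee_pos: [572.2, -18.0, 70.1]
tool_rot: [1.0, -0.031, 0.0, 0.001]
force: [-2.1, -10.1, -1.3]
width: 0.998
grasp_force: 0.0
```

Emit:
step_arm([
  [0, -0.04, 0],
  [0, -0.08, 0],
  [0, -0.08, 0],
], turn=[0, 0, 0], claw=[-1, -1, -1])

```text
t: 21.95
ee_pos: [572.2, -17.4, 70.1]
tool_rot: [1.0, -0.031, -0.0, 0.001]
force: [-2.1, -12.1, -2.1]
width: 1.0
grasp_force: 0.0
```

Emit:
step_arm([
  [0, -0.04, 0],
  [0, -0.08, 0],
  [0, -0.08, 0],
], turn=[0, 0, 0], claw=[-1, -1, -1])

```text
t: 22.25
ee_pos: [572.2, -16.7, 70.1]
tool_rot: [1.0, -0.031, -0.0, 0.001]
force: [-1.6, -12.6, -2.4]
width: 1.002
grasp_force: 0.0
```

Emit:
step_arm([
  [0, -0.04, 0],
  [0, -0.08, 0],
  [0, -0.08, 0],
], turn=[0, 0, 0], claw=[-1, -1, -1])

```text
t: 22.55
ee_pos: [572.4, -14.9, 70.1]
tool_rot: [1.0, -0.031, 0.0, 0.0]
force: [-0.3, -5.1, -0.9]
width: 1.003
grasp_force: 0.0
```

The force dropped and it jumped forward: over the nose. A small push will confirm the stop.

Emit:
step_arm([
  [0, -0.04, 0],
  [0, -0.08, 0],
  [0, -0.08, 0],
], turn=[0, 0, 0], claw=[-1, -1, -1])

```text
t: 22.85
ee_pos: [572.4, -14.7, 70.2]
tool_rot: [1.0, -0.031, 0.0, 0.001]
force: [-1.6, -11.9, -0.6]
width: 1.0
grasp_force: 0.0
```

Emit:
step_arm([
  [0, -0.03, 0],
  [0, -0.05, 0],
  [0, -0.05, 0],
], turn=[0, 0, 0], claw=[-1, -1, -1])

```text
t: 23.15
ee_pos: [572.4, -14.6, 70.2]
tool_rot: [1.0, -0.031, 0.0, 0.001]
force: [-2.5, -14.0, 0.4]
width: 0.999
grasp_force: 0.0
```

That's a firm stop. I'll back off, rise clear and verify.

Emit:
step_arm([
  [0, 0.5, 0],
  [0, 1.5, 0],
  [0, 3, 0],
  [0, 3, -3],
  [0, 3, -7],
  [0, 4, -12],
  [0, 8, -17],
  [0, 12, -22],
  [0, 16, -25],
  [0, 20, -25],
  [0, 20, -25],
], turn=[0, 0, 0, 0, 0, 0, 0, 0, 0, 0, 0], claw=[-1, -1, -1, -1, -1, -1, -1, -1, -1, -1, -1])

```text
t: 24.25
ee_pos: [559.4, -217.6, 322.0]
tool_rot: [0.999, -0.033, 0.001, 0.001]
force: [-0.7, -0.7, -0.5]
width: 1.001
grasp_force: 0.0
```

Run:
```python
from h import *
from plant import arm
st(arm)
f=arm.grab_frame("scene");np.savez("s7.npz",**f);C=ch(cloud(f));i=f["image"].astype(int)
m=(i[...,0]>60)&(i[...,1]<.5*i[...,0])&(i[...,2]<.5*i[...,0])&(C[...,0]<-80)&(C[...,0]>-200)&(abs(C[...,1])<25)&(C[...,2]>25)
Q=C[m];print(len(Q),np.percentile(Q,[5,50,95],axis=0).round(1).tolist())
m=(abs(C[...,1])<7)&(C[...,0]<-93)&(C[...,0]>-125)&(C[...,2]>25)&(C[...,2]<180)
for z in range(25,180,10):
    q=C[m&(C[...,2]>=z)&(C[...,2]<z+10)]
    if len(q):print(z,len(q),np.median(q[:,0]).round(1),q[:,0].min().round(1))
P=C[(abs(C[...,1])<110)&(C[...,0]>-80)&(C[...,0]<80)&(C[...,2]>165)&(C[...,2]<200)]
print("lid slope",np.linalg.lstsq(np.c_[P[:,:2],np.ones(len(P))],P[:,2],rcond=None)[0])
# bystanders moved?
o=dict(np.load("scene0.npz"))["image"].astype(int); d=(abs(o-i).max(-1)>60)
n,l,s,c=cv2.connectedComponentsWithStats(d.astype(np.uint8));print([ (s[k].tolist()) for k in range(1,n) if s[k,4]>60])
```

```text
t 24.25 tcp chest [-379.3    0.5  322. ] yaw -0.0651 zaxis [ 0.003 -0.002 -1.   ] F [-0.68 -0.71 -0.53] w 1.001 g 0.0
29 [[-106.6, -11.9, 43.9], [-104.4, -7.3, 53.8], [-100.3, 12.0, 78.3]]
25 29 -106.5 -119.1
35 14 -106.7 -112.9
45 15 -106.1 -113.4
55 12 -104.6 -106.5
65 12 -105.2 -106.6
75 11 -103.8 -105.9
85 13 -103.5 -105.8
95 12 -103.2 -104.8
105 11 -103.6 -105.6
115 11 -103.3 -104.7
125 16 -103.1 -105.5
135 5 -93.8 -103.7
145 1 -94.5 -94.5
155 17 -102.8 -104.4
165 22 -95.6 -104.9
175 7 -93.7 -95.5
lid slope [2.05315431e-02 1.85663038e-03 1.81331845e+02]
[[0, 0, 76, 54, 1298], [182, 0, 49, 36, 1257], [183, 26, 48, 15, 403], [231, 30, 12, 63, 641], [161, 34, 20, 76, 668], [238, 46, 61, 81, 2674], [203, 65, 27, 32, 597], [176, 67, 18, 31, 357], [0, 112, 31, 14, 263], [243, 112, 203, 103, 7548], [0, 149, 17, 30, 212], [150, 155, 81, 89, 2693], [250, 157, 32, 33, 653], [239, 179, 11, 19, 119], [272, 193, 28, 50, 577], [301, 211, 21, 7, 100], [93, 230, 37, 50, 580], [226, 231, 22, 14, 194], [229, 235, 82, 113, 5369], [58, 241, 25, 17, 305], [316, 242, 31, 21, 286], [73, 265, 23, 17, 265]]
```

```bash
python3 -c "
from plant import arm
print(arm.sign_off())"
```

```text
the job is handed in; nothing more can be done
None
```

The job is handed in at about 24 s: the lid is down on its seal and drawn tight, the bail is hooked over the keeper, and the lever is flat against the chest; I judged the click from the force drop and firm stop at the end, the highest push I saw was about 14 N, and I didn't check each bystander individually.

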